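Load the printed socket on the scan stand

TASK

Take the teal printed socket shell off its sloping drip cradle, turn it mouth-down and lower it gently, without letting it drop, over the upright peg of the round black scan stand, until its rim rests flat on the stand's base. Let go of it, then slide the loaded stand across the bench until the whole base is inside the round green scan mat, with the shell still fully down on its peg. Leave the multimeter, the spool and the printed hand where they are.

Things in the scene. Friction and masses are not known exactly. Their poses are not given: they have to be found in the camera images.
- shell: teal hollow round shell, 135 mm long, 120 g. Origin: outside centre of its closed end; z along its axis to the open mouth. From the closed end: 48 mm diameter for 0-50 mm, cone to 60 mm, then 64 mm diameter to the mouth. Wall 3 mm, closed end 5 mm. It starts in the cradle, mouth away from the robot and 20 degrees downward, closed end free to grasp, its centre 114 mm above the bench
- shell_mouth (a point): centre of the shell's open mouth, 135 mm from its closed end
- cradle: white drip cradle fixed to the bench, foot 130 x 90 mm: a V trough 70 mm long under the wide part of the shell, falling 20 degrees towards its +x, with an end stop below the mouth; the narrow part of the shell sticks out, clear on both sides. Origin on the bench (foot centre 20 mm along +x), z up, +x the way the shell's mouth points
- stand: black round scan stand, loose, about 0.7 kg: base 160 mm diameter, 30 mm high, with a bare metal peg upright at its centre, 30 mm diameter, narrowing to 16 mm over its last 12 mm. Origin at the centre of the underside of the base, on the bench; z up along the peg
- peg_tip (a point): centre of the top of the peg, 130 mm above the underside of the stand (100 mm above the top of the base)
- mat: green round scan mat with a white cross, 200 mm diameter, flat and fixed on the bench (things slide over it without a step). Origin at its centre
- multimeter: yellow multimeter lying on the bench, bystander, 85 x 170 x 45 mm; origin at the centre of its underside, long side along its y
- spool: filament spool lying flat, pale flanges and orange filament, bystander, 130 mm diameter, 56 mm high; origin at the centre of its underside
- model_hand: white printed hand model standing on a black disc 90 mm in diameter, bystander, 136 mm tall; origin at the centre of its underside
There are look-alikes about, which are no part of the job. Leave any red look-alike of the stand alone.

How it is judged:
On the way, in this order (a step that is already met when the one before it is completed fails the run):
1. the shell is mouth-down and fully down on the peg, let go, while the stand is still away from its place on the mat (z of shell_mouth in the frame of stand below 0.036 m and angle between shell's own z axis and vertical above 3.06 rad and horizontal distance between shell and stand below 0.012 m and angle between stand's own z axis and vertical below 0.05 rad and contact force between the fingers and shell below 0.3 N and horizontal distance between stand and mat above 0.08 m), for 0.2 s.
2. the whole base of the stand is inside the mat (horizontal distance between stand and mat below 0.02 m), for 0.2 s.
At the end, for the whole second after the job is handed in: The shell is mouth-down (within 0.08 rad) over the peg, its mouth no more than 6 mm above the top of the base and its axis within 12 mm of the stand's; the stand is level on the bench, its centre within 20 mm of the mat's centre (the whole base inside the mat); both are released and at rest (z of shell_mouth in the frame of stand below 0.036 m and angle between shell's own z axis and vertical above 3.06 rad and horizontal distance between shell and stand below 0.012 m and angle between stand's own z axis and vertical below 0.05 rad and contact force between the fingers and shell below 0.3 N and horizontal distance between stand and mat below 0.02 m and height (world z) of stand below 0.005 m and linear speed of each of stand, shell below 0.01 m/s); the robot touches nothing.
It fails at once if the shell drops onto the stand (faster than 0.6 m/s when on or near the peg) (horizontal distance between shell and stand below 0.05 m and z of shell_mouth in the frame of stand below 0.1 m and linear speed of shell above 0.6 m/s).
It fails at once if the multimeter is moved by more than 20 mm (distance of multimeter from where it was at the start of the episode above 0.02 m).
It fails at once if the spool is moved by more than 20 mm (distance of spool from where it was at the start of the episode above 0.02 m).
It fails at once if the printed hand is moved by more than 20 mm (distance of model_hand from where it was at the start of the episode above 0.02 m).
It also fails if it takes over 72 s, if anything falls off the work surface, if the arm or the gripper's body presses on something with over 40 N, if the wrist force passes 120 N, or if a joint passes its speed limit or range.

ROBOT

A 7-joint arm with a two-finger parallel gripper is mounted at the origin on the work surface. World frame = base frame: x ahead of the robot, y to its left, z up, the work surface at z = 0. Lengths are in m, angles in rad, forces in N, time in s.
With the tool pointing down it reaches from about 0.4 to 0.75 m from the base axis. Payload 19.5 kg.
Tool frame: the origin (TCP) lies at the very end of the fingers, on their centre line; the grasp point (between the pads) lies 19 mm behind it (bot.hold_point_z is the distance from the TCP to the grasp point, in m); z points along the fingers, y is the line along which they close (so a half turn about z gives the same grasp; the last joint's range is limited). The gripper opens to 85 mm and grips with 20 to 120 N. Pads are 22 mm wide; open, the fingers measure 114 mm over their backs; the gripper's body (76 mm by 85 mm) begins 54 mm behind the grasp point. The pads swing forward as they close: fully open they stand 13 mm farther back than shut.
Start: joints at [1.225, 0.707, -0.028, 1.485, 0.022, 0.951, -0.075], TCP at [0.172, -0.549, 0.231] pointing down, gripper open.
Joint ranges: [-2.71, 2.71], [-0.32, 2.16], [-1.57, 1.52], [0, 2.45], [-1.46, 4.6], [0, 2.02], [-2.83, 2.83]. Speed limits (rad/s): [1.89, 1.89, 2.57, 2.57, 3.01, 3.01, 3.01].

INTERFACE

Orientations are given as a rotation vector (axis times angle).
In Python, from workcell import monitor, get_image, camera_params, bot gives the robot as it stands. The module is installed in compiled form; this text tells all that it offers.
- The arm moves only by the tool drive_tool, never from a script. Its argument "moves" is a list of rows, each a list of 7 numbers: the shift along the world's x, y, z in cm, then the turn, a rotation vector about the world's x, y, z in rad, then the finger opening in cm, from 0 to 8.54. In form: [[x, y, z, wx, wy, wz, gripper], ...]. A call has 1 to 5 rows; each row is the pose to reach, as a shift and turn from the pose commanded when the call began; what a row does not reach only later rows make up. A row lasts 1/10 s, in which the tool goes at most 50 mm and 8.59 degrees, less where a joint would pass 70% of its speed; a pose out of reach is approached as far as the arm can. A call with a gripper value outside its range is refused whole. The fingers move at their own pace and stop on an object; the grip force is fixed at half the most. Time passes only in rows, so rows that repeat a pose let the fingers close. It gives the time, the measured TCP pose, the force, the opening and the grip force at its end, in the units of the state.
- monitor.get_obs(): the state, without advancing time (a new reading comes with each control period).
- get_image(name): name is "side" or "top"; returns the picture (384x512x3 uint8, blue, green, red); there is no depth.
- camera_params(name): a dict with "fx", "fy", "cx", "cy" (pixels), "distortion" ([k1, k2, p1, p2, k3] as OpenCV has them; the pictures are not rectified), "T" (4x4, takes a point from camera to world coordinates). Camera axes: x right, y up, looking along -z (the intrinsics and any distortion apply to the point x, -y, -z); pixel columns grow to the right and rows downward; lengths in m; the calibration is good to about 2 mm. A picture is of the moment at which its call begins. camera_params takes no time and is no camera call.
- bot.finish_job(): hands the job in; it is judged then, once.
The state is a dict: "time": time; "joint_positions": joint angles; "joint_velocities": joint speeds; "tau": joint torques, N m; "tool_pos": TCP position; "tool_rot": TCP orientation; "wrist_force": force on the tool from outside, world axes, zero at the start; "wrist_torque": the same for the moment, N m; "finger_gap": opening from 0.0 (shut) to 1.0 (fully open); "grip_force": force on a finger pad.
Only numpy, scipy, OpenCV 4.12 (cv2) and the standard library are available. Lean on these libraries where they do the work, as an engineer would, in place of code of your own. Each camera call takes 0.05 s, during which the arm holds its last target. There are 200 camera calls.

## Working session

There is one attempt and no reset: what is moved stays moved. The work goes in short steps, Python scripts to look and compute and a tool call to move; the robot and the scene stay as the last step left them, time stands still between calls to the robot, and variables do not carry over. Pictures are saved under pics/ and viewed, at most 10 in all, crops included, and the job is handed in when it is done.

Besides the shell and the picture viewer there is one more tool, called after "Request:" as name(argument=value, ...) on one line, values as JSON. drive_tool: Moves the arm, as the interface text tells. Its arguments: {"type":"object","properties":{"moves":{"type":"array","items":{"type":"array","items":{"type":"number"}}}},"required":["moves"]}

```bash
mkdir -p pics
python3 - <<'E'
from workcell import monitor,get_image,camera_params,bot
import cv2,numpy as np
for n in("top","side"):
    cv2.imwrite(f"pics/{n}0.png",get_image(n)); p=camera_params(n)
    print(n,{k:(np.round(v,4).tolist()) for k,v in p.items()})
o=monitor.get_obs();print({k:np.round(v,3).tolist() for k,v in o.items()},bot.hold_point_z)
E
```

```text
top {'fx': 397.4764, 'fy': 397.4764, 'cx': 249.4708, 'cy': 196.3269, 'distortion': [-0.0063, 0.0, 0.0, 0.0, 0.0], 'T': [[0.0154, 0.9979, -0.0634, 0.4391], [-0.9996, 0.014, -0.0225, -0.0792], [-0.0216, 0.0637, 0.9977, 1.0806], [0.0, 0.0, 0.0, 1.0]]}
side {'fx': 358.1029, 'fy': 358.1029, 'cx': 253.8167, 'cy': 188.8691, 'distortion': [-0.1039, 0.0, 0.0, 0.0, 0.0], 'T': [[-0.8889, 0.352, -0.2931, 0.1885], [-0.4578, -0.6635, 0.5917, 0.5767], [0.0138, 0.6602, 0.751, 0.9397], [0.0, 0.0, 0.0, 1.0]]}
{'time': 0.1, 'joint_positions': [1.225, 0.707, -0.028, 1.485, 0.022, 0.951, -0.076], 'joint_velocities': [0.0, -0.002, 0.0, -0.004, 0.0, -0.001, 0.001], 'tau': [0.001, -88.429, 1.237, -23.646, 0.017, 0.005, 0.0], 'tool_pos': [0.172, -0.548, 0.231], 'tool_rot': [-3.104, -0.475, 0.0], 'wrist_force': [-0.827, -1.118, 1.436], 'wrist_torque': [0.026, -0.035, -0.045], 'grip_force': 0.0, 'finger_gap': 0.997} 0.0187
```

View pics/top0.png

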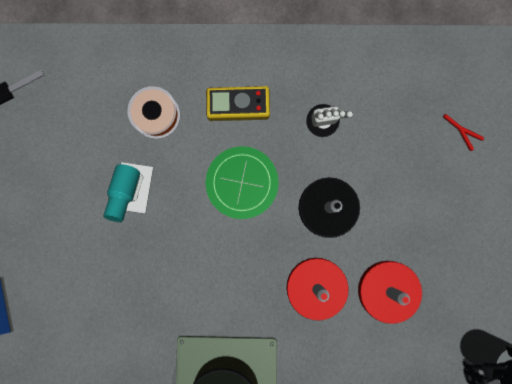

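View pics/side0.png

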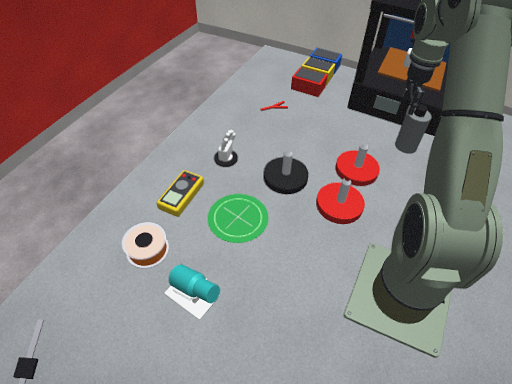

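Candidates: 
- Stand: black disc with peg at top (329,207). The red look-alikes at (318,289) and (391,292) are to be left alone. The hand's black disc at (323,120) has no peg.
- Shell: the only teal object, at top (121,192).
- Mat: green, at (242,182).

Next I'll measure by silhouette fit in both views.

```bash
cat > h.py <<'E'
from workcell import monitor,get_image,camera_params,bot
import cv2,numpy as np
from scipy.optimize import minimize
from scipy.spatial.transform import Rotation as R
P={n:camera_params(n) for n in("top","side")}
def proj(n,X):
    p=P[n];T=np.linalg.inv(p["T"]);c=X@T[:3,:3].T+T[:3,3];c=c*[1,-1,-1]
    K=np.array([[p["fx"],0,p["cx"]],[0,p["fy"],p["cy"]],[0,0,1]])
    return cv2.projectPoints(c,np.zeros(3),np.zeros(3),K,np.array(p["distortion"]))[0][:,0]
def rings(prof):
    a=np.linspace(0,2*np.pi,48,endpoint=False)
    return [np.c_[r*np.cos(a),r*np.sin(a),0*a+z] for r,z in prof]
SH=rings([(.024,0),(.024,.05),(.032,.06),(.032,.135)])
ST=rings([(.08,0),(.08,.03)]); MA=rings([(.1,0),(.1,0)])
def render(n,rs,Rm,t):
    # convex hulls of successive rings, 8x subpixel
    m=np.zeros((384,512),np.uint8)
    for a,b in zip(rs,rs[1:]):
        h=cv2.convexHull(proj(n,np.r_[a,b]@Rm.T+t).astype(np.float32))
        cv2.fillConvexPoly(m,np.round(h*16).astype(np.int32),255,cv2.LINE_AA,4)
    return m/255.
def mask(im,kind,near=None):
    h,s,v=[c.astype(int) for c in cv2.split(cv2.cvtColor(im,cv2.COLOR_BGR2HSV))]
    m={"teal":(h>80)&(h<100)&(s>140)&(v>40),"green":(h>45)&(h<78)&(s>120),"black":(v<50)}[kind]
    m=cv2.morphologyEx(m.astype(np.uint8),cv2.MORPH_OPEN,np.ones((3,3))) 
    k,l,st,ce=cv2.connectedComponentsWithStats(m)
    i=1+(np.argmax(st[1:,4]) if near is None else np.argmin(np.linalg.norm(ce[1:]-near,axis=1)))
    m=(l==i).astype(np.uint8)
    if kind!="teal":
        hl=cv2.convexHull(cv2.findContours(m,0,2)[0][0]); cv2.fillConvexPoly(m,hl,1)
    return m
def fit(masks,rs,pose,x0,step):
    f=lambda x:sum(np.abs(render(n,rs,*pose(x))-cv2.GaussianBlur(m.astype(float),(3,3),.5)).sum()/m.sum() for n,m in masks.items())
    s=np.vstack([x0]+[np.array(x0)+np.eye(len(x0))[i]*step[i] for i in range(len(x0))])
    r=minimize(f,x0,method="Nelder-Mead",options=dict(initial_simplex=s,xatol=1e-5,fatol=1e-5,maxiter=400))
    return r.x,r.fun
flat=lambda x:(np.eye(3),np.r_[x[:2],0])
def shpose(x): # centre xyz, yaw, pitch down
    d=np.array([np.cos(x[3])*np.cos(x[4]),np.sin(x[3])*np.cos(x[4]),-np.sin(x[4])])
    Rm=R.align_vectors([d],[[0,0,1]])[0].as_matrix();return Rm,np.array(x[:3])-.0675*d
E
cat > m1.py <<'E'
from h import *
I={n:cv2.imread(f"pics/{n}0.png") for n in P}
near={"top":(329,207),"side":(286,176)}
for vs in(["top"],["side"],["top","side"]):
    print(vs,"stand",fit({n:mask(I[n],"black",near[n]) for n in vs},ST,flat,[.48,-.27],[.02,.02]))
    print("mat",fit({n:mask(I[n],"green") for n in vs},MA,flat,[.5,-.05],[.02,.02]))
M={n:mask(I[n],"teal") for n in P}
s=fit(M,SH,shpose,[.48,.25,.114,.3,.35],[.02,.02,.01,.2,.05]);print("shell",np.round(s[0],4),s[1])
s=fit(M,SH,lambda x:shpose([x[0],x[1],.114,x[2],.349]),[.48,.25,.3],[.02,.02,.2]);print("shell3",np.round(s[0],4),s[1])
Rm,t=shpose([s[0][0],s[0][1],.114,s[0][2],.349])
c=[]
for n,(x,y) in {"top":(121,192),"side":(194,283)}.items():
    im=I[n].copy();e=cv2.findContours((render(n,SH,Rm,t)>.5).astype(np.uint8),0,1)[0];cv2.drawContours(im,e,-1,(0,0,255),1)
    c.append(cv2.resize(im[y-50:y+50,x-60:x+60],None,fx=3,fy=3))
im=I["top"];c.append(cv2.resize(im[157:257,270:390],None,fx=3,fy=3)); c.append(cv2.resize(I["side"][126:226,226:346],None,fx=3,fy=3))
cv2.imwrite("pics/crop1.png",np.vstack([np.hstack(c[:2]),np.hstack(c[2:])]))
E
python3 m1.py
```

```text
['top'] stand (array([ 0.48108651, -0.26598166]), np.float64(0.0680274332727186))
mat (array([ 0.54609545, -0.03197981]), np.float64(0.03919522283061924))
['side'] stand (array([ 1.86265625, -1.875625  ]), np.float64(1.0))
mat (array([ 0.546695 , -0.0326716]), np.float64(0.05202718924090568))
['top', 'side'] stand (array([ 1.86265625, -1.875625  ]), np.float64(2.0))
mat (array([ 0.54732893, -0.03230417]), np.float64(0.09084191471140168))
shell [ 0.508   0.2687  0.0855 -0.1473  0.4247] 0.2770632397206801
shell3 [ 0.4997  0.2705 -0.2054] 0.6931121325301081
```

View pics/crop1.png

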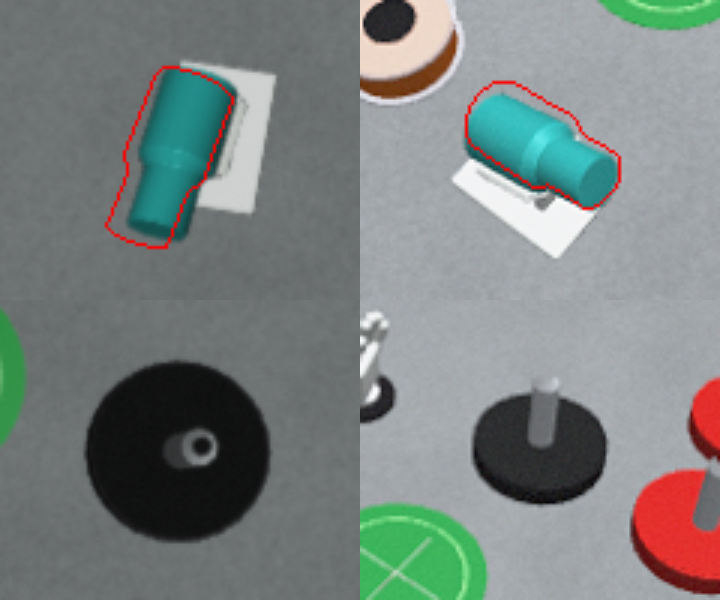

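The crop confirms the black stand with its bare peg, and the teal shell lying in the white cradle. The shell outline is off, though. The 114 mm height seems to refer to the closed-end origin, so I'll refit with better masks.

```bash
sed -i 's/(s>140)&(v>40)/(s>90)\&(v>25)/; s/"black":(v<50)/"black":(v<62)/' h.py
cat > m2.py <<'E'
from h import *
I={n:cv2.imread(f"pics/{n}0.png") for n in P}
near={"top":(329,207),"side":(286,176)}
for vs in(["top"],["side"]):
    M={n:mask(I[n],"black",near[n]) for n in vs}
    print(vs,"stand",fit(M,ST,flat,[.48,-.266],[.02,.02]),[m.sum() for m in M.values()])
M={n:mask(I[n],"teal") for n in P}
def go(M,f,x0,st):
    s=fit(M,SH,f,x0,st);print("shell",np.round(s[0],4),s[1],[m.sum() for m in M.values()]);return s[0]
x=go(M,shpose,[.505,.265,.091,-.2,.35],[.02,.02,.01,.1,.05])
for n in P: go({n:M[n]},lambda x:shpose([x[0],x[1],.091,x[2],.349]),[.505,.265,-.2],[.02,.02,.1])
Rm,t=shpose(x);print("closed",t)
c=[]
for n,(a,b) in {"top":(121,192),"side":(194,283)}.items():
    im=I[n].copy();e=cv2.findContours((render(n,SH,Rm,t)>.5).astype(np.uint8),0,1)[0];cv2.drawContours(im,e,-1,(0,0,255),1)
    e=cv2.findContours(M[n],0,1)[0];cv2.drawContours(im,e,-1,(0,255,255),1)
    c.append(cv2.resize(im[b-50:b+50,a-60:a+60],None,fx=3,fy=3))
cv2.imwrite("pics/crop2.png",np.hstack(c))
E
python3 m2.py
```

```text
['top'] stand (array([ 0.48120266, -0.26548855]), np.float64(0.050583524435265696)) [np.uint64(2928)]
['side'] stand (array([ 0.48347031, -0.26876009]), np.float64(0.13692615770347988)) [np.uint64(1299)]
shell [ 0.5069  0.2689  0.087  -0.1511  0.3959] 0.19081231380897312 [np.uint64(1312), np.uint64(1138)]
shell [ 0.5053  0.2686 -0.1432] 0.11220389016257795 [np.uint64(1312)]
shell [ 0.5053  0.2695 -0.1712] 0.10683511909568899 [np.uint64(1138)]
closed [0.44531097 0.2782878  0.11302041]
```

View pics/crop2.png

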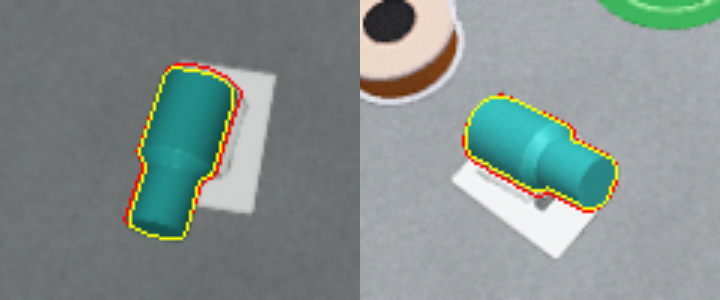

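Yellow and red outlines now agree in both views. Shell closed end is at about (0.445, 0.279, 0.114), yaw −0.15, pitch 20° down. Stand is at (0.482, −0.267) and mat at (0.547, −0.032). I'll lift and cross towards the cradle, and use the readings to identify the arm's kinematics.

Request:
drive_tool(moves=[[3,2,3,0,0,0,8.5],[6,4,6,0,0,0,8.5],[9,6,9,0,0,0,8.5],[12,9,12,0,0,0,8.5],[15,12,15,0,0,0,8.5]])

```text
time: 0.6
tool_pos: [0.3206, -0.4295, 0.38]
tool_rot: [-3.105, -0.475, 0.0]
wrist_force: [0.6, -0.6, 0.3]
finger_gap: 0.997
grip_force: 0.0
```

```bash
cat > log.py <<'E'
from workcell import monitor
import numpy as np,json
o=monitor.get_obs();r=lambda k:np.round(o[k],4).tolist()
open("log.txt","a").write(json.dumps([list(map(float,o[k])) for k in("joint_positions","tool_pos","tool_rot")])+"\n")
print(o["time"],r("joint_positions"),r("tool_pos"),r("tool_rot"),r("wrist_force"))
E
python3 log.py
```

```text
0.6 [0.8737, 0.5133, -0.007, 1.3285, 0.0035, 1.3003, -0.4005] [0.3206, -0.4295, 0.38] [-3.1049, -0.4751, 0.0003] [0.5577, -0.6365, 0.2537]
```

Request:
drive_tool(moves=[[3,4,0,0,0,0.1,8.5],[7,8,0,0,0,0.2,8.5],[10,12,0,0,0,0.3,8.5],[12,16,0,0.1,0.05,0.3,8.5],[14,20,0,0.2,0.1,0.3,8.5]])

```text
time: 1.1
tool_pos: [0.4604, -0.2284, 0.3797]
tool_rot: [-2.791, -0.874, 0.102]
wrist_force: [-1.6, -0.8, -0.1]
finger_gap: 0.992
grip_force: 0.0
```

```bash
python3 log.py
```

```text
1.1 [0.5232, 0.5961, -0.1301, 1.1931, -0.044, 1.5504, -0.5505] [0.4604, -0.2284, 0.3797] [-2.7908, -0.8739, 0.1024] [-1.5729, -0.7848, -0.0799]
```

Request:
drive_tool(moves=[[0,5,0,-0.1,-0.1,-0.1,8.5],[0,10,0,-0.2,-0.2,-0.2,8.5],[0,15,0,-0.2,-0.3,-0.3,8.5],[0,20,0,-0.2,-0.3,-0.3,8.5],[0,25,-2,-0.2,-0.3,-0.3,8.5]])

```text
time: 1.6
tool_pos: [0.4591, 0.0058, 0.3653]
tool_rot: [3.027, 0.489, 0.299]
wrist_force: [1.3, 0.8, -0.0]
finger_gap: 0.991
grip_force: 0.0
```

```bash
python3 log.py
cat > kin.py <<'E'
import numpy as np,json
from scipy.spatial.transform import Rotation as R
from scipy.optimize import least_squares
# chain: Rz(s1 q1) Ry(q2) Rz(s3 q3) Ry(q4) Rz(s5 q5) Ry(q6) Rz(s7 q7); p: lengths/offsets
def fk(q,p):
    h,L1,L2,L3,a1,a2,a3,y0,y1=p[:9];s=-1
    T=R.identity();x=np.array([0,0,h])
    T=R.from_euler('z',y0-q[0])*R.from_euler('y',q[1]);x=x+T.apply([0,0,L1])
    T=T*R.from_euler('z',s*q[2]);x=x+T.apply([a1,0,0]);T=T*R.from_euler('y',q[3]);x=x+T.apply([a2,0,L2])
    T=T*R.from_euler('z',s*q[4])*R.from_euler('y',q[5]);x=x+T.apply([a3,0,L3])
    return x,T*R.from_euler('z',y1-q[6])
def res(q,p,x,r): 
    X,T=fk(q,p);return np.r_[X-x,.2*(T*R.from_rotvec(r).inv()).as_rotvec()]
if __name__=="__main__":
    D=[json.loads(l) for l in open("log.txt")]
    D.append([[1.225,.707,-.028,1.485,.022,.951,-.0755],[.172,-.5487,.231],[-3.104,-.475,0]])
    best=None
    for y1 in np.arange(-3,3.1,1.5):
        s=least_squares(lambda p:np.r_[np.concatenate([res(np.array(d[0]),p,d[1],d[2]) for d in D]),1e-3*p[4:7],1e-4*(p[:4]-[.36,.42,.4,.25])],[.36,.42,.4,.25,0,0,0,0,y1])
        if best is None or s.cost<best.cost: best=s
    print(best.cost,np.round(best.x,4));json.dump(best.x.tolist(),open("p.json","w"))
    for d in D: print(np.round(res(np.array(d[0]),best.x,d[1],d[2]),4))
E
python3 kin.py
```

```text
1.6 [-0.0718, 0.2829, -0.064, 1.8114, 0.0961, 0.8541, -1.4379] [0.4591, 0.0058, 0.3653] [3.0274, 0.4893, 0.2986] [1.286, 0.7571, -0.0195]
1.8629225672818337e-05 [ 3.1870e-01  5.2590e-01  2.8910e-01  3.1990e-01 -1.0000e-03  8.0000e-04
 -3.0000e-04 -6.1100e-02  1.5106e+00]
[-0.0007 -0.0004 -0.0007  0.     -0.     -0.0002]
[ 0.0005  0.0013  0.0008  0.0015 -0.0023 -0.0005]
[-0.0005  0.0033  0.0004 -0.0024  0.0004 -0.0004]
[-0.0026 -0.0012 -0.0005 -0.0001 -0.     -0.    ]
```

```bash
cat > kin.py <<'E'
import numpy as np,json,itertools
from scipy.spatial.transform import Rotation as R
from scipy.optimize import least_squares
def fk(q,p):
    h,L1,L2,L3,b1,b2,b3,y0,y1,s3,s5=p
    T=R.from_euler('z',y0-q[0]);x=T.apply([0,b1,h]);T=T*R.from_euler('y',q[1]);x=x+T.apply([0,0,L1])
    T=T*R.from_euler('z',s3*q[2]);x=x+T.apply([0,b2,0]);T=T*R.from_euler('y',q[3]);x=x+T.apply([0,0,L2])
    T=T*R.from_euler('z',s5*q[4]);x=x+T.apply([0,b3,0]);T=T*R.from_euler('y',q[5]);x=x+T.apply([0,0,L3])
    return x,T*R.from_euler('z',y1-q[6])
def res(q,p,x,r): 
    X,T=fk(q,p);return np.r_[X-x,.2*(T*R.from_rotvec(r).inv()).as_rotvec()]
if __name__=="__main__":
    D=[json.loads(l) for l in open("log.txt")]
    D.append([[1.225,.707,-.028,1.485,.022,.951,-.0755],[.172,-.5487,.231],[-3.104,-.475,0]])
    best=None
    for s3,s5 in itertools.product((1,-1),(1,-1)):
        full=lambda p:np.r_[p,s3,s5]
        s=least_squares(lambda p:np.r_[np.concatenate([res(np.array(d[0]),full(p),d[1],d[2]) for d in D]),1e-3*p[4:8],1e-4*(p[:4]-[.36,.42,.4,.25])],[.36,.42,.4,.25,0,0,0,0,1.57])
        print(s3,s5,s.cost,np.round(s.x,4))
        if best is None or s.cost<best[0]: best=(s.cost,full(s.x))
    json.dump(best[1].tolist(),open("p.json","w"))
    for d in D: print(np.round(res(np.array(d[0]),best[1],d[1],d[2]),4))
E
python3 kin.py
```

```text
1 1 0.004158195928277572 [ 0.1693  0.2333  0.3702 -0.0755  1.2163 -1.8742  0.9848 -0.6567  0.7808]
1 -1 0.0025330586589790123 [ 0.4171  0.5616  0.2193  0.4716  0.185  -0.226   0.285  -0.4473  1.0262]
-1 1 0.0017104418925363344 [ 0.2242  0.4012  0.3677  0.1036 -0.3632 -0.1739  0.522  -0.0381  1.4952]
-1 -1 5.0226278809772966e-08 [ 0.3133  0.5223  0.2893  0.3107 -0.0077 -0.0259  0.0029 -0.0024  1.5686]
[-0.0001 -0.0001  0.      0.     -0.     -0.    ]
[ 0.      0.      0.      0.0001 -0.0001 -0.0001]
[-0.     -0.0001  0.0001 -0.0001  0.     -0.    ]
[ 0.0001  0.0001 -0.0001 -0.0001 -0.      0.0001]
```

```bash
cat > plan.py <<'E'
from kin import *
P=np.array(json.load(open("p.json")))
lo=np.array([-2.71,-.32,-1.57,0,-1.46,0,-2.83])+.08;hi=np.array([2.71,2.16,1.52,2.45,4.6,2.02,2.83])-.08
def ik(x,T,q0,w=1e-3):
    r=T.as_rotvec();s=least_squares(lambda q:np.r_[res(q,P,x,r),w*(q-q0)],np.clip(q0,lo+1e-3,hi-1e-3),bounds=(lo,hi),max_nfev=60)
    return s.x,np.linalg.norm(res(s.x,P,x,r))
yaw,pit=-.15,.349;closed=np.array([.4455,.2785,.114]);HP=.0187
d=np.array([np.cos(yaw)*np.cos(pit),np.sin(yaw)*np.cos(pit),-np.sin(pit)])
stand=np.array([.482,-.267,0])
def grasp(al,flip,s=.026,back=0):
    th=pit+al;z=np.array([np.cos(yaw)*np.cos(th),np.sin(yaw)*np.cos(th),-np.sin(th)])
    y=np.cross(z,[0,0,1]);y/=np.linalg.norm(y);y*=flip;x=np.cross(y,z)
    return closed+s*d+(HP-back)*z,R.from_matrix(np.c_[x,y,z])
def place(G,psi,dz=0):
    # rotate d to down about horizontal axis, then spin psi
    ax=np.cross(d,[0,0,-1]);ax/=np.linalg.norm(ax)
    Q=R.from_euler('z',psi)*R.from_rotvec(ax*(np.pi/2-pit))
    return stand+[0,0,.165+dz]+Q.apply(G[0]-closed),Q*G[1]
def track(q,A,B,n=12):
    k=(B[1]*A[1].inv()).as_rotvec();E=0
    for f in np.linspace(0,1,n+1)[1:]:
        q,e=ik(A[0]+f*(B[0]-A[0]),R.from_rotvec(f*k)*A[1],q,1e-2);E=max(E,e)
    return q,E
if __name__=="__main__":
    q0=np.array(json.loads(open("log.txt").readlines()[-1])[0]);cur=fk(q0,P);out=[]
    for al in np.radians([0,20,35,50,65,80]):
      for fl in(1,-1):
        pre=grasp(al,fl,back=.1);G=grasp(al,fl)
        q,e=track(q0,cur,pre);qg,e1=track(q,pre,G,5)
        print(int(np.degrees(al)),fl,"pre/grasp err",round(e,3),round(e1,4),np.round(qg,2))
        if e1>.015: continue
        L=(G[0]+[-.03,0,.15],G[1]);ql,e2=track(qg,G,L,5)
        for psi in np.radians(range(-180,180,30)):
            H=place(G,psi,.13);qh,e3=track(ql,L,H);qp,e4=track(qh,H,place(G,psi),6)
            if max(e3,e4)<.03: out.append((max(e2,e4,e1),np.degrees(al),fl,np.degrees(psi),e3,qh,qp,min(np.r_[qp-lo,hi-qp,qh-lo,hi-qh])))
    for o in sorted(out,key=lambda o:(o[0]>.012,-o[7]))[:12]: print([np.round(v,3).tolist() for v in o])
E
time python3 plan.py
```

```text
0 1 pre/grasp err 0.074 0.0566 [-1.69  1.73  1.23  2.02 -1.38  0.08 -1.98]
0 -1 pre/grasp err 0.01 0.0071 [-1.    1.27 -0.18  2.31  1.97  1.54 -1.92]
20 1 pre/grasp err 0.046 0.0557 [-1.44  1.23  0.9   1.98 -0.13  0.08 -2.75]
20 -1 pre/grasp err 0.003 0.0011 [-0.9   1.04 -0.16  2.29  2.07  1.07 -1.69]
35 1 pre/grasp err 0.019 0.0343 [-1.17  0.99  0.61  1.99  0.14  0.08 -2.75]
35 -1 pre/grasp err 0.0 0.0002 [-0.73  0.91 -0.24  2.17  1.94  0.75 -1.34]
50 1 pre/grasp err 0.0 0.0043 [-0.91  0.88  0.33  2.    0.18  0.08 -2.63]
50 -1 pre/grasp err 0.0 0.0003 [-0.56  0.86 -0.31  2.01  1.45  0.51 -0.7 ]
65 1 pre/grasp err 0.0 0.0001 [-0.66  0.86  0.08  1.82 -0.    0.4  -2.33]
65 -1 pre/grasp err 0.0 0.0001 [-0.33  0.9  -0.56  1.81  0.9   0.65 -0.03]
80 1 pre/grasp err 0.0 0.0001 [-0.18  1.01 -0.74  1.59  0.61  0.93  0.32]
80 -1 pre/grasp err 0.0 0.0001 [-0.52  0.92 -0.03  1.6  -0.13  0.76 -2.16]
[0.001, 20.0, -1, -90.0, 0.003, [0.961, 0.816, -0.772, 1.402, 0.208, 1.173, 0.114], [0.94, 0.98, -0.708, 1.543, 0.308, 0.896, 0.101], 0.718]
[0.007, 0.0, -1, -150.0, 0.004, [0.793, 0.71, -0.685, 1.53
[... 839 characters left out ...]
.914, 1.214, -0.064, 1.407, 0.301], [1.114, 1.234, -0.866, 1.283, 0.023, 1.228, 0.39], 0.533]
[0.0, 65.0, 1, 90.0, 0.0, [-0.133, 0.87, 0.147, 1.828, 1.149, 1.164, -1.067], [-0.132, 1.118, 0.145, 1.841, 1.232, 1.06, -1.332], 0.529]
[0.001, 20.0, -1, -60.0, 0.003, [0.856, 0.865, -0.725, 1.245, 0.257, 1.412, 0.578], [0.85, 1.019, -0.682, 1.388, 0.346, 1.144, 0.559], 0.528]
[0.001, 20.0, -1, -120.0, 0.003, [1.037, 0.752, -0.814, 1.59, 0.237, 0.894, -0.41], [0.983, 0.925, -0.703, 1.731, 0.357, 0.594, -0.442], 0.514]
[0.004, 50.0, 1, 90.0, 0.0, [-0.045, 0.753, 0.127, 1.795, 0.991, 0.999, -0.833], [-0.065, 0.993, 0.166, 1.865, 1.145, 0.817, -1.148], 0.505]
real	1m17.470s
user	1m17.960s
sys	0m0.148s
```

```bash
cat > tgt.py <<'E'
from plan import *
from workcell import monitor
def delta(T,name=""):
    o=monitor.get_obs();c=R.from_rotvec(o["tool_rot"])
    w=(T[1]*c.inv()).as_rotvec();print(name,np.round((T[0]-o["tool_pos"])*100,2),np.round(w,3),"deg",round(np.degrees(np.linalg.norm(w)),1),"t",o["time"])
A=np.radians(35)
G=grasp(A,-1);PRE=grasp(A,-1,back=.10)
E
python3 - <<'E'
from tgt import *
delta((PRE[0]+[-.02,0,.12],PRE[1]),"hi");delta(PRE,"pre");delta(G,"g");print(PRE[0],G[0])
E
```

```text
hi [-5.56 27.6  -7.36] [-1.069  0.028  2.459] deg 153.6 t 1.6
pre [ -3.56  27.6  -19.36] [-1.069  0.028  2.459] deg 153.6 t 1.6
g [  2.12  26.75 -27.55] [-1.069  0.028  2.459] deg 153.6 t 1.6
[0.42354577 0.28181806 0.17170308] [0.48026468 0.27324583 0.08979165]
```

Request:
drive_tool(moves=[[-0.3,1.4,-0.4,-0.053,0.001,0.123,8.5],[-0.6,2.8,-0.8,-0.107,0.003,0.246,8.5],[-0.8,4.2,-1.2,-0.16,0.004,0.369,8.5],[-1.1,5.6,-1.6,-0.214,0.006,0.492,8.5],[-1.4,6.9,-1.8,-0.267,0.007,0.615,8.5]])

```text
time: 2.1
tool_pos: [0.4456, 0.0733, 0.3455]
tool_rot: [2.543, 1.343, 0.213]
wrist_force: [-0.0, 0.5, 0.1]
finger_gap: 0.994
grip_force: 0.0
```

Request:
drive_tool(moves=[[-0.3,1.4,-0.4,-0.053,0.001,0.123,8.5],[-0.6,2.8,-0.8,-0.107,0.003,0.246,8.5],[-0.8,4.2,-1.2,-0.16,0.004,0.369,8.5],[-1.1,5.6,-1.6,-0.214,0.006,0.492,8.5],[-1.4,6.9,-1.8,-0.267,0.007,0.615,8.5]])

```text
time: 2.6
tool_pos: [0.4315, 0.1423, 0.3275]
tool_rot: [1.86, 1.972, 0.124]
wrist_force: [-0.0, -1.2, 0.2]
finger_gap: 0.996
grip_force: 0.0
```

Request:
drive_tool(moves=[[-0.3,1.4,-0.4,-0.053,0.001,0.123,8.5],[-0.6,2.8,-0.8,-0.107,0.003,0.246,8.5],[-0.8,4.2,-1.2,-0.16,0.004,0.369,8.5],[-1.1,5.6,-1.6,-0.214,0.006,0.492,8.5],[-1.4,6.9,-1.8,-0.267,0.007,0.615,8.5]])

```text
time: 3.1
tool_pos: [0.4175, 0.2114, 0.3095]
tool_rot: [1.051, 2.367, 0.03]
wrist_force: [-0.9, 0.2, -0.3]
finger_gap: 0.994
grip_force: 0.0
```

```bash
python3 log.py; python3 -c "
from tgt import *
delta((PRE[0]+[-.02,0,.12],PRE[1]),'hi');delta(PRE,'pre');delta(G,'g')"
```

```text
3.1 [-0.6506, 0.3929, -0.3377, 2.0633, 0.9767, 0.8355, -0.951] [0.4175, 0.2114, 0.3095] [1.0513, 2.367, 0.0296] [-0.871, 0.2057, -0.3365]
hi [-1.39  7.04 -1.78] [-0.261  0.01   0.609] deg 38.0 t 3.1
pre [  0.61   7.04 -13.78] [-0.261  0.01   0.609] deg 38.0 t 3.1
g [  6.28   6.19 -21.97] [-0.261  0.01   0.609] deg 38.0 t 3.1
```

Request:
drive_tool(moves=[[-0.3,1.4,-0.4,-0.052,0.002,0.122,8.5],[-0.6,2.8,-0.8,-0.104,0.004,0.244,8.5],[-0.8,4.2,-1.2,-0.157,0.006,0.366,8.5],[-1.1,5.6,-1.6,-0.209,0.008,0.488,8.5],[-1.4,7.0,-1.8,-0.261,0.01,0.609,8.5]])

```text
time: 3.6
tool_pos: [0.4035, 0.2812, 0.2915]
tool_rot: [0.19, 2.525, -0.06]
wrist_force: [0.5, 0.7, -0.2]
finger_gap: 0.999
grip_force: 0.0
```

Request:
drive_tool(moves=[[0.5,0,-3,0,0,0,8.5],[1,0,-6,0,0,0,8.5],[1.5,0,-9,0,0,0,8.5],[2,0,-12,0,0,0,8.5],[2,0,-12,0,0,0,8.5]])

```text
time: 4.1
tool_pos: [0.4234, 0.2799, 0.169]
tool_rot: [0.197, 2.527, -0.064]
wrist_force: [0.2, -0.5, -0.3]
finger_gap: 0.998
grip_force: 0.0
```

```bash
python3 log.py; python3 -c "
from tgt import *
delta(PRE,'pre');delta(G,'g')
from h import get_image,cv2
import numpy as np
a=get_image('top')[120:270,60:260];b=get_image('side')[200:350,100:300]
cv2.imwrite('pics/pre.png',cv2.resize(np.hstack([a,b]),None,fx=2,fy=2))"
```

```text
4.1 [-0.765, 0.7239, -0.3565, 2.2356, 1.6567, 0.7887, -1.1612] [0.4234, 0.2799, 0.169] [0.1968, 2.5272, -0.0641] [0.2176, -0.4513, -0.3299]
pre [0.02 0.19 0.27] [ 0.001 -0.003  0.006] deg 0.4 t 4.1
g [ 5.69 -0.66 -7.92] [ 0.001 -0.003  0.006] deg 0.4 t 4.1
```

View pics/pre.png

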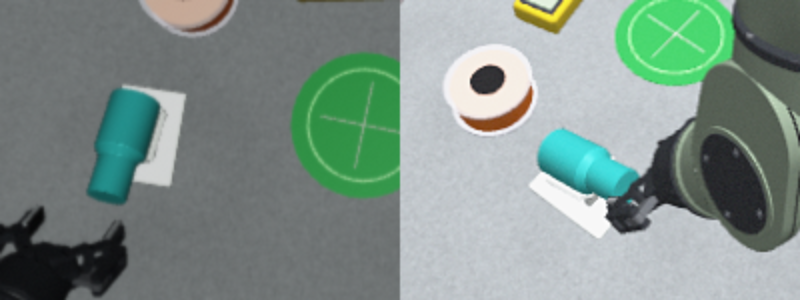

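Both fingers straddle the shell's axis line: tips at top ≈(77,227) and (117,240), closed end at ≈(112,215). A quick numeric check of that before going in.

```bash
python3 -c "
from tgt import *
from h import proj
o=monitor.get_obs();T=R.from_rotvec(o['tool_rot'])
for n in('top','side'): print(n,proj(n,np.array([o['tool_pos']+T.apply([0,y,-.012]) for y in(-.046,.046)])).round(1), proj(n,np.array([closed])).round(1))"
```

```text
top [[118.9 232.5]
 [ 79.6 225.6]] [[112.  216.8]]
side [[232.  272.6]
 [206.3 302.1]] [[211.8 293.2]]
```

Request:
drive_tool(moves=[[1.4,0,-1.8,0,0,0.006,8.5],[2.8,-0.3,-3.8,0,0,0.006,8.5],[4.2,-0.5,-5.9,0,0,0.006,8.5],[5.7,-0.7,-7.9,0,0,0.006,8.5],[5.7,-0.7,-7.9,0,0,0.006,8.5]])

```text
time: 4.7
tool_pos: [0.4821, 0.2727, 0.093]
tool_rot: [0.193, 2.523, -0.059]
wrist_force: [-0.1, -0.4, 0.1]
finger_gap: 0.998
grip_force: 0.0
```

```bash
python3 log.py; python3 -c "
from tgt import *
delta(G,'g')
from h import get_image,cv2
import numpy as np
a=get_image('top')[120:270,60:260];b=get_image('side')[200:350,100:300]
cv2.imwrite('pics/g.png',cv2.resize(np.hstack([a,b]),None,fx=2,fy=2))"
```

```text
4.7 [-0.6569, 0.9159, -0.3404, 2.1704, 1.9121, 0.8193, -1.2823] [0.4821, 0.2727, 0.093] [0.1928, 2.5234, -0.0588] [-0.1394, -0.3661, 0.126]
g [-0.19  0.05 -0.32] [-0.001  0.001  0.002] deg 0.2 t 4.7
```

View pics/g.png

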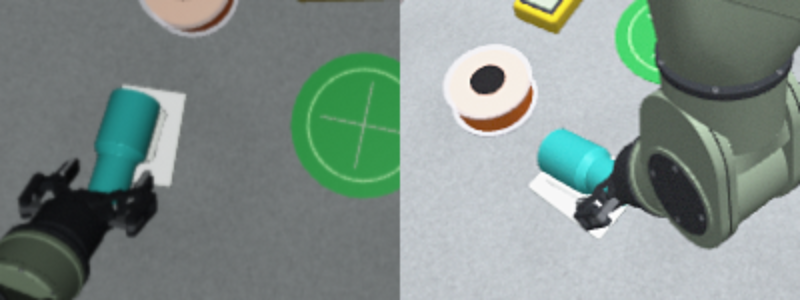

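The fingers straddle the narrow part, so I'll close with a small correction.

Request:
drive_tool(moves=[[-0.2,0,-0.3,0,0,0,8.5],[-0.2,0,-0.3,0,0,0,4],[-0.2,0,-0.3,0,0,0,3],[-0.2,0,-0.3,0,0,0,3],[-0.2,0,-0.3,0,0,0,3]])

```text
time: 5.3
tool_pos: [0.4783, 0.2726, 0.0904]
tool_rot: [0.191, 2.524, -0.059]
wrist_force: [-11.4, -8.3, 14.8]
finger_gap: 0.557
grip_force: 58.7
```

Request:
drive_tool(moves=[[0,0,0,0,0,0,3],[0,0,0,0,0,0,3],[0,0,0,0,0,0,3]])

```text
time: 5.6
tool_pos: [0.4783, 0.2726, 0.0904]
tool_rot: [0.191, 2.525, -0.059]
wrist_force: [-12.4, -7.1, 15.5]
finger_gap: 0.558
grip_force: 58.7
```

```bash
python3 log.py;python3 -c "
from tgt import *
delta(G,'g')"
```

```text
5.6 [-0.6611, 0.9215, -0.3441, 2.1802, 1.9201, 0.8279, -1.2994] [0.4783, 0.2726, 0.0904] [0.1908, 2.5245, -0.0591] [-12.3708, -7.103, 15.4733]
g [ 0.2   0.06 -0.06] [-0.001  0.     0.001] deg 0.1 t 5.6
```

Request:
drive_tool(moves=[[0,0,1,0,0,0,3],[0,0,3,0,0,0,3],[0,0,6,0,0,0,3],[-1.5,0,10,0,0,0,3],[-3,0,14,0,0,0,3]])

```text
time: 6.1
tool_pos: [0.4479, 0.2738, 0.2314]
tool_rot: [0.19, 2.526, -0.056]
wrist_force: [1.4, 1.0, -0.8]
finger_gap: 0.555
grip_force: 62.1
```

```bash
python3 log.py
cat >> tgt.py <<'E'
G=(np.array([.4783,.2726,.0904]),R.from_rotvec([.1908,2.5245,-.0591]))  # actual grasp
def shell_in_tool(): # closed end & axis in tool frame (nominal, as gripped)
    return G[1].inv().apply(closed-G[0]),G[1].inv().apply(d)
E
python3 - <<'E'
from tgt import *
from h import *
q0=np.array(monitor.get_obs()["joint_positions"]);cur=fk(q0,P_:=np.array(json.load(open("p.json")))) if False else None
import plan
q0=np.array(monitor.get_obs()["joint_positions"]);cur=fk(q0,plan.P)
psi=-np.pi/2
for psi in np.radians([-60,-75,-90,-105]):
    H=place(G,psi,.13);qh,e=track(q0,cur,H);qp,e2=track(qh,H,place(G,psi),6);print(np.degrees(psi),e,e2,qh.round(2),qp.round(2))
delta(place(G,-np.pi/2,.13),"H")
# measured shell from images vs predicted
c,a=shell_in_tool();o=monitor.get_obs();T=R.from_rotvec(o["tool_rot"]);cw=o["tool_pos"]+T.apply(c);aw=T.apply(a)
Rm=R.align_vectors([aw],[[0,0,1]])[0].as_matrix()
v=[]
for n in ("top","side"):
    im=get_image(n)
    for k in cv2.findContours((render(n,SH,Rm,cw)>.5).astype(np.uint8),0,1)[0]: cv2.drawContours(im,[k],-1,(0,0,255),1)
    x,y=proj(n,cw[None])[0].astype(int);x=np.clip(x,80,432);y=np.clip(y,75,309);v.append(cv2.resize(im[y-75:y+75,x-80:x+80],None,fx=2.5,fy=2.5))
cv2.imwrite("pics/lift.png",np.hstack(v))
E
```

```text
6.1 [-0.7321, 0.5858, -0.2942, 2.1362, 1.4384, 0.7036, -0.8145] [0.4479, 0.2738, 0.2314] [0.1903, 2.5255, -0.0555] [1.4057, 0.9524, -0.8174]
-59.99999999999999 0.0009912141437345998 5.157663868719218e-05 [ 0.89  1.01 -0.81  1.02  0.18  1.69  0.6 ] [ 0.9   1.16 -0.78  1.15  0.26  1.46  0.63]
-75.0 0.0009913954206757756 4.893782777970451e-05 [ 0.98  0.98 -0.86  1.16  0.13  1.51  0.39] [ 0.99  1.14 -0.82  1.27  0.22  1.27  0.43]
-90.0 0.0011024686064176272 4.7839179830547094e-05 [ 1.08  0.95 -0.92  1.3   0.11  1.3   0.18] [ 1.07  1.11 -0.86  1.42  0.2   1.06  0.23]
-105.00000000000001 0.0011879104531440357 4.8987695028662245e-05 [ 1.17  0.91 -0.98  1.46  0.12  1.07 -0.05] [ 1.15  1.09 -0.91  1.57  0.23  0.83 -0.01]
H [  3.48 -52.99   2.42] [ 1.077  0.798 -1.354] deg 109.2 t 6.1
```

View pics/lift.png

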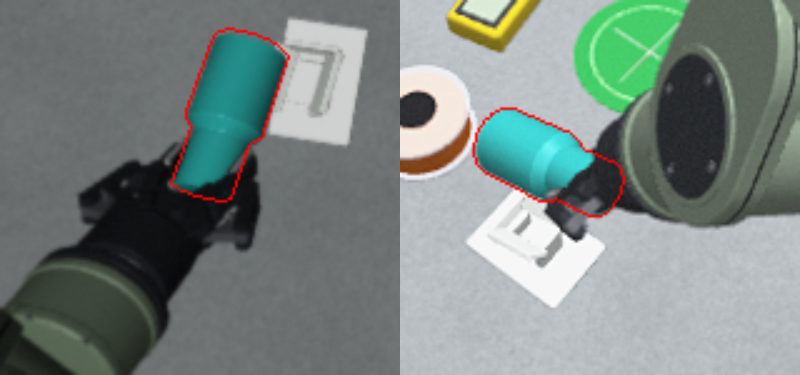

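The shell is held and sits where predicted; the outlines match in both views. Now I'll swing it mouth-down over the stand.

Request:
drive_tool(moves=[[0.2,-3.5,0.4,0.072,0.053,-0.09,3],[0.5,-7.1,0.8,0.144,0.106,-0.18,3],[0.7,-10.6,1.2,0.215,0.16,-0.271,3],[1,-14.1,1.5,0.287,0.213,-0.361,3],[1.2,-17.7,1.8,0.359,0.266,-0.451,3]])

```text
time: 6.7
tool_pos: [0.4599, 0.1133, 0.2457]
tool_rot: [0.871, 2.679, 0.171]
wrist_force: [0.4, -0.2, -2.7]
finger_gap: 0.553
grip_force: 62.2
```

Request:
drive_tool(moves=[[0.2,-3.5,0.4,0.072,0.053,-0.09,3],[0.5,-7.1,0.8,0.144,0.106,-0.18,3],[0.7,-10.6,1.2,0.215,0.16,-0.271,3],[1,-14.1,1.5,0.287,0.213,-0.361,3],[1.2,-17.7,1.8,0.359,0.266,-0.451,3]])

```text
time: 7.2
tool_pos: [0.4703, -0.0179, 0.257]
tool_rot: [1.386, 2.684, 0.333]
wrist_force: [1.4, 0.1, -1.7]
finger_gap: 0.552
grip_force: 62.2
```

```bash
python3 log.py; python3 -c "
from tgt import *
delta(place(G,-np.pi/2,.16),'H')"
```

```text
7.2 [0.5506, 0.5372, -0.7796, 1.9789, 0.449, 0.5908, 0.1492] [0.4703, -0.0179, 0.257] [1.3864, 2.6836, 0.3326] [1.4174, 0.0648, -1.679]
H [  1.24 -23.83   2.87] [ 0.539  0.374 -0.667] deg 53.6 t 7.2
```

Request:
drive_tool(moves=[[0.1,-2.4,0.6,0.054,0.037,-0.067,3],[0.2,-4.8,1.2,0.108,0.075,-0.133,3],[0.4,-7.1,1.8,0.162,0.112,-0.2,3],[0.5,-9.5,2.4,0.216,0.15,-0.267,3],[0.6,-11.9,2.9,0.27,0.187,-0.333,3]])

```text
time: 7.7
tool_pos: [0.4762, -0.1375, 0.2858]
tool_rot: [-1.819, -2.318, -0.52]
wrist_force: [-0.3, 0.2, -1.4]
finger_gap: 0.552
grip_force: 62.2
```

Request:
drive_tool(moves=[[0.1,-2.4,0,0.054,0.037,-0.067,3],[0.2,-4.8,0,0.108,0.075,-0.133,3],[0.4,-7.1,0,0.162,0.112,-0.2,3],[0.5,-9.5,0,0.216,0.15,-0.267,3],[0.6,-11.9,0,0.27,0.187,-0.333,3]])

```text
time: 8.2
tool_pos: [0.4821, -0.2565, 0.2853]
tool_rot: [-2.026, -1.74, -0.638]
wrist_force: [0.6, 0.8, -1.1]
finger_gap: 0.556
grip_force: 62.2
```

```bash
python3 log.py; python3 -c "
from tgt import *
delta(place(G,-np.pi/2,.16),'H')"
```

```text
8.2 [1.0391, 0.8865, -0.806, 1.2583, 0.0042, 1.3547, 0.2501] [0.4821, -0.2565, 0.2853] [-2.0256, -1.7396, -0.6377] [0.5615, 0.8337, -1.0901]
H [0.06 0.03 0.04] [-0.001 -0.001  0.   ] deg 0.1 t 8.2
```

```bash
cat > ov.py <<'E'
import sys
from tgt import *
from h import *
c,a=shell_in_tool();o=monitor.get_obs();T=R.from_rotvec(o["tool_rot"]);cw=o["tool_pos"]+T.apply(c);aw=T.apply(a)
print("closed",cw.round(4),"axis",aw.round(3),"mouth",(cw+.135*aw).round(4))
Rm=R.align_vectors([aw],[[0,0,1]])[0].as_matrix();v=[]
for n in ("top","side"):
    im=get_image(n);cv2.imwrite(f"pics/{sys.argv[1]}_{n}_raw.png",im)
    for k in cv2.findContours((render(n,SH,Rm,cw)>.5).astype(np.uint8),0,1)[0]: cv2.drawContours(im,[k],-1,(0,0,255),1)
    for k in cv2.findContours((render(n,ST,np.eye(3),stand)>.5).astype(np.uint8),0,1)[0]: cv2.drawContours(im,[k],-1,(0,255,255),1)
    for z in(.03,.13): cv2.circle(im,tuple(int(t) for t in proj(n,(stand+[0,0,z])[None])[0].round()),1,(255,0,255),-1)
    x,y=proj(n,(cw+.1*aw)[None])[0].astype(int);v.append(cv2.resize(im[y-75:y+75,x-80:x+80],None,fx=2.5,fy=2.5))
cv2.imwrite(f"pics/{sys.argv[1]}.png",np.hstack(v))
E
python3 ov.py hi
```

```text
closed [ 0.4815 -0.2673  0.3246] axis [-0.001  0.001 -1.   ] mouth [ 0.4813 -0.2672  0.1896]
```

View pics/hi.png

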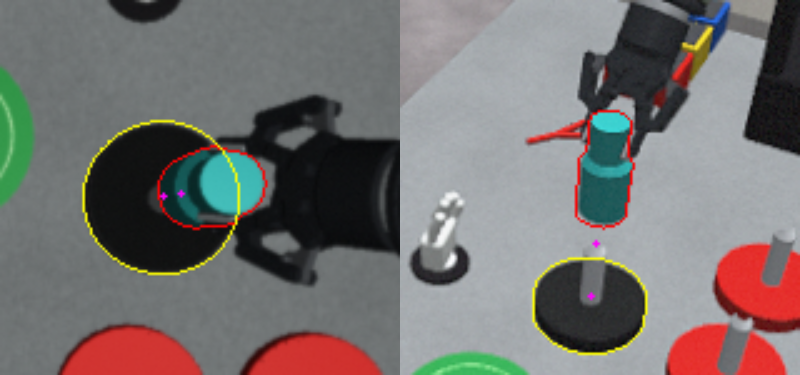

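In the side view the shell is upright at (604,170), directly over the peg at (594,270), and its outline matches the prediction. Lowering now.

Request:
drive_tool(moves=[[0.1,0,-1.5,0,0,0,3],[0.1,0,-3,0,0,0,3],[0.1,0,-4.5,0,0,0,3],[0.1,0,-6,0,0,0,3],[0.1,0,-7.5,0,0,0,3]])

```text
time: 8.8
tool_pos: [0.4832, -0.255, 0.2098]
tool_rot: [-2.024, -1.745, -0.637]
wrist_force: [0.6, -0.2, -1.2]
finger_gap: 0.555
grip_force: 62.3
```

Request:
drive_tool(moves=[[0,0,-1.5,0,0,0,3],[0,0,-3,0,0,0,3],[0,0,-4.5,0,0,0,3],[0,0,-6,0,0,0,3],[0,0,-6.5,0,0,0,3]])

```text
time: 9.3
tool_pos: [0.4829, -0.255, 0.144]
tool_rot: [-2.023, -1.743, -0.637]
wrist_force: [-0.5, 0.5, -1.6]
finger_gap: 0.552
grip_force: 62.2
```

```bash
python3 log.py; python3 ov.py low;python3 -c "
from tgt import *
delta(place(G,-np.pi/2,0),'P')"
```

```text
9.3 [1.0316, 1.0589, -0.76, 1.4084, 0.0897, 1.0762, 0.3114] [0.4829, -0.255, 0.144] [-2.023, -1.7434, -0.6369] [-0.5021, 0.4813, -1.582]
closed [ 0.4823 -0.2658  0.1833] axis [-0.001  0.    -1.   ] mouth [ 0.4822 -0.2658  0.0483]
P [-0.06 -0.12 -1.95] [-0.     0.    -0.003] deg 0.2 t 9.4
```

View pics/low.png

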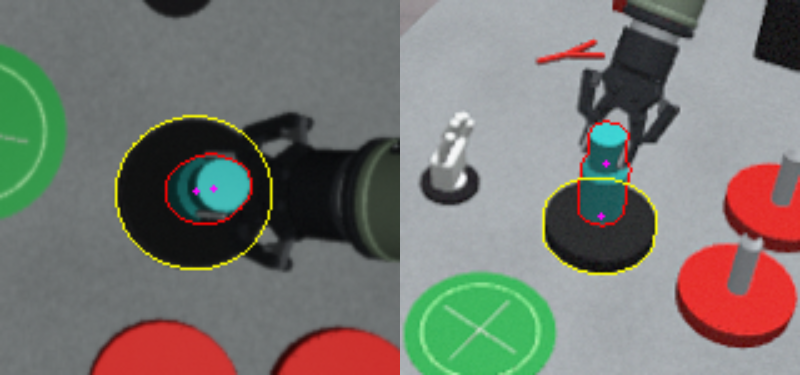

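The shell is over the peg and centred, with the stand undisturbed. I'll ease it down to contact.

Request:
drive_tool(moves=[[0,-0.1,-0.5,0,0,0,3],[0,-0.1,-1,0,0,0,3],[0,-0.1,-1.4,0,0,0,3],[0,-0.1,-1.7,0,0,0,3],[0,-0.1,-1.7,0,0,0,3]])

```text
time: 9.9
tool_pos: [0.4833, -0.2561, 0.1284]
tool_rot: [-2.024, -1.744, -0.638]
wrist_force: [-0.4, -0.6, -1.8]
finger_gap: 0.556
grip_force: 62.2
```

Request:
drive_tool(moves=[[0,0,-0.1,0,0,0,3],[0,0,-0.2,0,0,0,3],[0,0,-0.2,0,0,0,3]])

```text
time: 10.2
tool_pos: [0.4833, -0.2561, 0.1267]
tool_rot: [-2.024, -1.745, -0.638]
wrist_force: [0.4, -0.8, -1.6]
finger_gap: 0.556
grip_force: 62.2
```

Request:
drive_tool(moves=[[0,0,-0.1,0,0,0,3],[0,0,-0.2,0,0,0,3],[0,0,-0.2,0,0,0,3]])

```text
time: 10.5
tool_pos: [0.4833, -0.2561, 0.1245]
tool_rot: [-2.024, -1.745, -0.638]
wrist_force: [0.9, -0.6, -2.1]
finger_gap: 0.552
grip_force: 62.2
```

Request:
drive_tool(moves=[[0,0,-0.1,0,0,0,3],[0,0,-0.1,0,0,0,3]])

```text
time: 10.7
tool_pos: [0.4833, -0.2561, 0.1236]
tool_rot: [-2.024, -1.745, -0.638]
wrist_force: [-0.8, 0.1, -1.5]
finger_gap: 0.554
grip_force: 62.2
```

Request:
drive_tool(moves=[[0,0,-0.1,0,0,0,3],[0,0,-0.1,0,0,0,3]])

```text
time: 10.9
tool_pos: [0.4833, -0.2561, 0.1226]
tool_rot: [-2.024, -1.745, -0.638]
wrist_force: [0.0, 0.5, -2.2]
finger_gap: 0.553
grip_force: 62.2
```

Request:
drive_tool(moves=[[0,0,-0.1,0,0,0,3],[0,0,-0.1,0,0,0,3]])

```text
time: 11.1
tool_pos: [0.4834, -0.2561, 0.1222]
tool_rot: [-2.024, -1.745, -0.638]
wrist_force: [-2.4, -2.2, 7.1]
finger_gap: 0.552
grip_force: 63.1
```

The rim is in contact (+7 N). Releasing.

Request:
drive_tool(moves=[[0,0,0,0,0,0,5.5],[0,0,0,0,0,0,7],[0,0,0,0,0,0,8.5],[0,0,0,0,0,0,8.5],[0,0,0,0,0,0,8.5]])

```text
time: 11.6
tool_pos: [0.4834, -0.2561, 0.1217]
tool_rot: [-2.024, -1.745, -0.638]
wrist_force: [0.5, -1.3, -0.5]
finger_gap: 0.999
grip_force: 0.0
```

```bash
python3 log.py; python3 ov.py rel; python3 -c "
from tgt import *
o=monitor.get_obs();print('z',R.from_rotvec(o['tool_rot']).as_matrix().round(3),o['grip_force'])"
```

```text
11.6 [1.0292, 1.0909, -0.7508, 1.4166, 0.1045, 1.041, 0.3213] [0.4834, -0.2561, 0.1217] [-2.0236, -1.7448, -0.6377] [0.4776, -1.2693, -0.4775]
closed [ 0.4827 -0.2669  0.161 ] axis [ 0.001 -0.001 -1.   ] mouth [ 0.4828 -0.267   0.026 ]
z [[ 0.121  0.989  0.085]
 [ 0.811 -0.147  0.567]
 [ 0.573  0.    -0.819]] 0.0
```

View pics/rel.png

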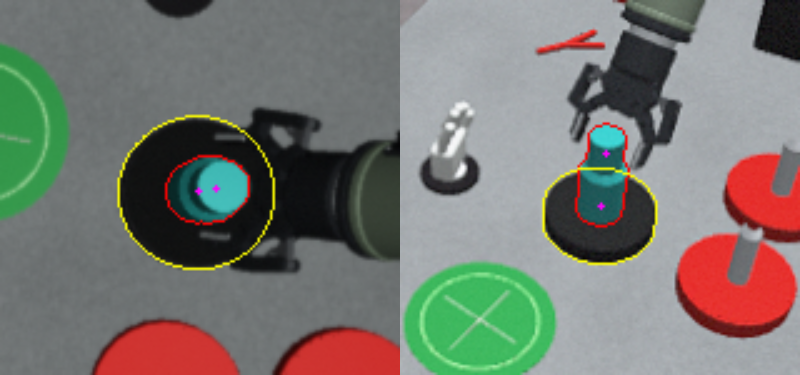

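The shell is fully down and centred on the peg, and the fingers are open and clear. Next I'll retract along the tool axis and plan a low two-finger push from behind the base.

Request:
drive_tool(moves=[[-0.2,-1.3,2,0,0,0,8.5],[-0.4,-2.7,4,0,0,0,8.5],[-0.6,-4.1,6,0,0,0,8.5],[-0.8,-5.5,8,0,0,0,8.5],[-1,-6.8,9.8,0,0,0,8.5]])

```text
time: 12.2
tool_pos: [0.4732, -0.3248, 0.2207]
tool_rot: [-2.024, -1.745, -0.638]
wrist_force: [0.1, 0.4, -0.1]
finger_gap: 0.998
grip_force: 0.0
```

```bash
cat > st.py <<'E'
from h import *
I={n:get_image(n) for n in P}
near={"top":(329,207),"side":(286,176)}
def uprsh(x): return np.diag([1,-1,-1.]),np.array([x[0],x[1],.165])
def stand_sh(x0):
    try:
        n0={n:proj(n,np.array([[*x0,.015]]))[0] for n in P}
        for n in P: 
            M=mask(I[n],"black",n0[n]);print(n,"stand",*fit({n:M},ST,flat,x0,[.01,.01]))
    except Exception as e: print(e)
    for n in P:print(n,"shell up",*fit({n:mask(I[n],"teal")},SH,uprsh,x0,[.01,.01]))
    x,f=fit({n:mask(I[n],"teal") for n in P},SH,lambda x:(np.diag([1,-1,-1.]),np.array(x)),[*x0,.165],[.01,.01,.01]);print("shell xyz",x,f)
if __name__=="__main__":
    import sys;stand_sh([float(sys.argv[1]),float(sys.argv[2])])
E
python3 st.py .482 -.267
cat > push.py <<'E'
from tgt import *
import plan
mat=np.array([.547,-.032,0])
S=stand[:2];u=mat[:2]-S;D=np.linalg.norm(u);u/=D;print("u",u,"D",D)
th=np.radians(35);z=np.r_[u*np.sin(th),-np.cos(th)];y=np.r_[u[1],-u[0],0];T=R.from_matrix(np.c_[np.cross(y,z),y,z])
def at(k,h): return np.r_[S+u*k,h],T
if __name__=="__main__":
    o=monitor.get_obs();q=np.array(o["joint_positions"]);c=fk(q,plan.P)
    A,B,C=at(-.15,.1),at(-.13,.001),at(D-.069,.001)
    for a,b in((c,A),(A,B),(B,C)):
        q,e=track(q,a,b);print(e,q.round(2))
    delta(A,"A");delta(B,"B");delta(C,"C")
E
python3 push.py
```

```text
top stand [ 0.50155782 -0.19005347] 124.70915032679738
side stand [ 0.48200913 -0.26947552] 0.17905081459064653
top shell up [ 0.48252433 -0.26790709] 0.03505840917678468
side shell up [ 0.48312603 -0.26576679] 0.12833976945085568
shell xyz [ 0.48295331 -0.26891297  0.15940514] 0.14874875956817646
u [0.26658605 0.96381112] D 0.2438237068047322
1.432573509787185e-05 [ 1.18  1.2  -0.71  1.08  0.13  1.3   0.44]
1.9607711785307063e-05 [ 1.16  1.33 -0.69  1.14  0.18  1.13  0.46]
0.00013871276176749062 [ 0.79  1.22 -0.68  1.72  0.09  0.43  0.12]
A [ -3.16  -8.58 -12.13] [ 0.003  0.002 -0.12 ] deg 6.9 t 12.3
B [ -2.63  -6.65 -22.03] [ 0.003  0.002 -0.12 ] deg 6.9 t 12.3
C [  5.5   22.73 -22.03] [ 0.003  0.002 -0.12 ] deg 6.9 t 12.3
```

Request:
drive_tool(moves=[[-1,-3,-1,0,0,-0.03,8.5],[-2,-6,-2,0,0,-0.06,8.5],[-3.2,-8.6,-4,0,0,-0.12,8.5],[-3.2,-8.6,-8,0,0,-0.12,8.5],[-3.2,-8.6,-12.1,0,0,-0.12,8.5]])

```text
time: 12.8
tool_pos: [0.4409, -0.4104, 0.0971]
tool_rot: [-2.142, -1.632, -0.675]
wrist_force: [0.9, -0.6, -1.0]
finger_gap: 0.998
grip_force: 0.0
```

Request:
drive_tool(moves=[[0,0,-3,0,0,0,8.5],[0,0,-5.5,0,0,0,8.5],[0,0,-8,0,0,0,8.5],[0,0,-8.5,0,0,0,8.5],[0,0,-8.5,0,0,0,8.5]])

```text
time: 13.3
tool_pos: [0.4414, -0.4095, 0.0134]
tool_rot: [-2.14, -1.632, -0.675]
wrist_force: [0.5, -0.1, 0.5]
finger_gap: 0.998
grip_force: 0.0
```

```bash
python3 log.py; python3 push.py | tail -3
```

```text
13.3 [1.1683, 1.3264, -0.6878, 1.0823, 0.1731, 1.1922, 0.4784] [0.4414, -0.4095, 0.0134] [-2.1397, -1.6318, -0.6749] [0.5038, -0.1364, 0.5328]
A [ 0.06 -0.2   8.66] [-0.001 -0.    -0.002] deg 0.1 t 13.3
B [ 0.6   1.72 -1.24] [-0.001 -0.    -0.002] deg 0.1 t 13.3
C [ 8.72 31.1  -1.24] [-0.001 -0.    -0.002] deg 0.1 t 13.3
```

Now lower to push height and approach, watching the force.

Request:
drive_tool(moves=[[0,0,-0.5,0,0,0,8.5],[0,0,-0.9,0,0,0,8.5],[0.6,2,-0.9,0,0,0,8.5],[1,3.6,-0.9,0,0,0,8.5],[1.3,4.8,-0.9,0,0,0,8.5]])

```text
time: 13.8
tool_pos: [0.4547, -0.3613, 0.0052]
tool_rot: [-2.141, -1.633, -0.675]
wrist_force: [-0.4, -0.8, -0.7]
finger_gap: 0.993
grip_force: 0.0
```

Request:
drive_tool(moves=[[0.3,1,0,0,0,0,8.5],[0.6,2,0,0,0,0,8.5],[0.8,3,0,0,0,0,8.5],[1.1,4,0,0,0,0,8.5],[1.4,5,0,0,0,0,8.5]])

```text
time: 14.3
tool_pos: [0.4684, -0.3126, 0.0046]
tool_rot: [-2.143, -1.633, -0.674]
wrist_force: [-1.9, -6.2, 2.2]
finger_gap: 0.989
grip_force: 2.9
```

```bash
python3 log.py; python3 push.py | tail -1; python3 st.py .487 -.25
```

```text
14.3 [1.0974, 1.277, -0.6936, 1.3684, 0.1609, 0.9103, 0.3625] [0.4684, -0.3126, 0.0046] [-2.1432, -1.6326, -0.6739] [-1.8923, -6.1681, 2.1986]
C [ 6.02 21.4  -0.36] [ 0.002  0.    -0.001] deg 0.1 t 14.3
top stand [ 0.48788781 -0.24850856] 0.04954511506960911
side stand [ 0.49060593 -0.24939973] 0.17533692430782277
top shell up [ 0.48892267 -0.24963243] 0.03136750212058701
side shell up [ 0.4888999  -0.24514044] 0.11414201267741345
shell xyz [ 0.4894724  -0.25108107  0.15772248] 0.13628238024437858
```

The stand slides straight with about 6 N of push and the shell rides along. Continuing.

Request:
drive_tool(moves=[[0.3,1.2,0,0,0,0,8.5],[0.7,2.6,0,0,0,0,8.5],[1.1,4,0,0,0,0,8.5],[1.5,5.4,0,0,0,0,8.5],[1.8,6.8,0,0,0,0,8.5]])

```text
time: 14.9
tool_pos: [0.4865, -0.2448, 0.0045]
tool_rot: [-2.143, -1.632, -0.674]
wrist_force: [-0.5, -6.5, 1.3]
finger_gap: 0.99
grip_force: 2.9
```

Request:
drive_tool(moves=[[0.4,1.4,0,0,0,0,8.5],[0.7,2.8,0,0,0,0,8.5],[1.1,4.2,0,0,0,0,8.5],[1.5,5.5,0,0,0,0,8.5],[1.9,6.5,0,0,0,0,8.5]])

```text
time: 15.4
tool_pos: [0.5054, -0.1793, 0.0046]
tool_rot: [-2.142, -1.632, -0.674]
wrist_force: [-2.2, -5.9, 0.5]
finger_gap: 0.992
grip_force: 2.9
```

```bash
python3 log.py; python3 push.py | tail -1; python3 st.py .523 -.115
```

```text
15.4 [0.9293, 1.2306, -0.6921, 1.6278, 0.1255, 0.5977, 0.2064] [0.5054, -0.1793, 0.0046] [-2.142, -1.6325, -0.674] [-2.1915, -5.8959, 0.4837]
C [ 2.32  8.08 -0.36] [ 0.002  0.    -0.001] deg 0.1 t 15.4
top stand [ 0.52385202 -0.11621603] 0.058912825137530725
side stand [ 0.52620988 -0.11587564] 0.16971470778614176
top shell up [ 0.52546148 -0.11545409] 0.03767436016793275
side shell up [ 0.52492302 -0.11108858] 0.08174035054017022
shell xyz [ 0.52669391 -0.11548104  0.15964435] 0.11724628140401969
```

Request:
drive_tool(moves=[[0.3,1.1,0,0,0,0,8.5],[0.6,2.3,0,0,0,0,8.5],[0.9,3.4,0,0,0,0,8.5],[1.2,4.4,0,0,0,0,8.5],[1.4,5.2,0,0,0,0,8.5]])

```text
time: 16.0
tool_pos: [0.5194, -0.1276, 0.0045]
tool_rot: [-2.142, -1.632, -0.674]
wrist_force: [-1.3, -4.8, 0.5]
finger_gap: 0.995
grip_force: 2.6
```

Request:
drive_tool(moves=[[0.3,1,0,0,0,0,8.5],[0.5,1.8,0,0,0,0,8.5],[0.7,2.5,0,0,0,0,8.5],[0.8,3,0,0,0,0,8.5],[0.8,3,0,0,0,0,8.5]])

```text
time: 16.5
tool_pos: [0.5274, -0.0965, 0.0047]
tool_rot: [-2.14, -1.633, -0.675]
wrist_force: [0.1, -0.3, -0.6]
finger_gap: 0.998
grip_force: 0.3
```

```bash
python3 log.py; python3 st.py .547 -.032
```

```text
16.5 [0.7923, 1.2147, -0.6855, 1.7281, 0.0919, 0.433, 0.1151] [0.5274, -0.0965, 0.0047] [-2.1399, -1.6328, -0.6747] [0.0894, -0.2504, -0.5547]
top stand [ 0.54570561 -0.0321884 ] 0.06643169106075297
side stand [ 0.54768887 -0.03452271] 0.16759770704591004
top shell up [ 0.54829542 -0.03178764] 0.03176270329913151
side shell up [ 0.5480392  -0.03114765] 0.08146745743848534
shell xyz [ 0.54845417 -0.0317793   0.16296753] 0.1110506459680452
```

The stand is centred on the mat to within a couple of millimetres. Backing away.

Request:
drive_tool(moves=[[-0.3,-1,0,0,0,0,8.5],[-0.8,-3,0.2,0,0,0,8.5],[-1.5,-5.5,1.5,0,0,0,8.5],[-2.3,-8.5,4.5,0,0,0,8.5],[-3,-11,8,0,0,0,8.5]])

```text
time: 17.1
tool_pos: [0.4959, -0.2093, 0.0851]
tool_rot: [-2.142, -1.63, -0.674]
wrist_force: [-0.8, -0.1, 0.2]
finger_gap: 0.995
grip_force: 0.0
```

Request:
drive_tool(moves=[[-0.5,-2,2,0,0,0,8.5],[-0.5,-2,3,0,0,0,8.5],[-0.5,-2,3,0,0,0,8.5],[-0.5,-2,3,0,0,0,8.5],[-0.5,-2,3,0,0,0,8.5]])

```text
time: 17.6
tool_pos: [0.4921, -0.2264, 0.1139]
tool_rot: [-2.139, -1.632, -0.674]
wrist_force: [0.3, -0.4, 0.9]
finger_gap: 0.992
grip_force: 0.0
```

```bash
python3 log.py; python3 st.py .547 -.032
```

```text
17.6 [1.021, 1.071, -0.7528, 1.5475, 0.0766, 0.8562, 0.2135] [0.4921, -0.2264, 0.1139] [-2.1392, -1.6323, -0.6739] [0.2618, -0.367, 0.8889]
top stand [ 0.54570561 -0.0321884 ] 0.06374739698041307
side stand [ 0.54890066 -0.03376653] 0.16631532768633925
top shell up [ 0.54825915 -0.03172464] 0.033776415062678394
side shell up [ 0.54744406 -0.02977536] 0.09889968674821219
shell xyz [ 0.54876917 -0.03178974  0.16185131] 0.12553376609626082
```

```bash
python3 -c "
from workcell import bot
print(bot.finish_job())"
```

```text
the job is handed in; nothing more can be done
None
```

I handed the job in at 17.6 s: the shell is mouth-down and fully down on the black stand's peg, the stand measures within about 3 mm of the mat's centre, the arm is clear, and I kept away from the multimeter, spool and hand (no verdict was returned).

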